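# Zero the rolls of a bench swaging machine and back the screw off two turns

### The job

Set the rolls of the bench swaging machine: wind the crank on its top clockwise, seen from above, until you feel the upper roll sitting firmly on the lower one, without forcing it; then, counting from where they met, wind it back exactly two full turns and let go of the crank. Nothing shows the count. Leave the mallet, the snips and the bottle where they are.

Things in the scene. Friction and masses are not known exactly. Their poses are not given: they have to be found in the camera images.
- machine: Green cast bench swaging machine, fixed to the bench: base plate 150 x 150 x 22 mm, column 80 x 100 mm rising to 220 mm, two steel shafts one over the other that carry 60 mm rolls, 32 mm wide, on its -y side (its own axes). Origin: centre of the underside of the base, straight below the screw axis; z up. Its place and yaw change.
- screw_axis (a point): Point on the upright axis about which the crank turns, at the crank arm's upper face, 262 mm above the bench. Clockwise from above lowers the upper roll, anticlockwise raises it, 2.5 mm a turn. Free turning takes up to 5 N along the circle at the grip (0.3 N m of friction), the same both ways. No mark shows where the rolls meet or where two turns end.
- knob (a point): Centre of the crank's upright black grip: round, 27 mm across (24 mm at its ends), 62 mm long, standing on the arm from 263 to 325 mm above the bench, its axis 60 mm from the screw axis; this point is 297 mm above the bench. The sleeve spins freely on its pin, so it can be held fast while the crank goes round.
- crank: The crank: flat steel arm 18 mm wide, 9 mm thick; origin on the screw axis, x towards the grip; starts at any angle. It sits on the screw's hub through a torsion spring (4 N m per rad), so under load the grip runs ahead of the hub by 0.015 rad for each newton along the circle at the grip, and springs back when let go.
- screw: Hub of the screw, a steel disc 40 mm across under the crank arm, with a small lug opposite the arm; origin on the screw axis, x under the crank arm when the spring is slack. The turns are those of the screw. Turning by hand needs no more than light force until the rolls meet; then the screw stands still and only the spring twists.
- upper_roll (a point): Lowest point of the upper roll, mid-width. The rolls meet, steel on steel, 0.3 to 0.8 turn clockwise from the start. Firmly down is 10 to 18 N along the circle at the grip, held a moment (spring twisted 0.15 to 0.27 rad); over 23 N (0.35 rad) is forcing. The two turns count from where the rolls meet.
- lower_roll (a point): Highest point of the lower roll, mid-width (fixed); upper_roll's height above it is the gap between the rolls, 5 mm at two turns.
- mallet: Red-headed mallet lying on the bench, head 65 x 115 x 60 mm, wooden handle 210 mm along its -x. Origin under the head. Bystander.
- snips: Red-handled tin snips lying on the bench, about 210 mm long, 18 mm thick; origin at the pivot. Bystander.
- bottle: Clear water bottle, 64 mm across, 200 mm tall, standing; origin at the centre of its foot. Bystander.

How it is judged:
On the way:
1. the upper roll is wound firmly down on the lower one (rolls met, crank spring twisted by 0.13 rad or more, about 9 N at the grip) (z of upper_roll in the frame of lower_roll below 5e-05 m and angle between the x axis of crank and the x axis of screw, either way round above 0.13 rad), for 0.1 s.
At the end, for the whole second after the job is handed in: The upper roll stands two turns of the screw above where the rolls meet, to within a tenth of a turn either way (gap 5 mm, within 0.25 mm), the crank is released, and the mallet, snips and bottle lie still (z of upper_roll in the frame of lower_roll between 0.004749 and 0.005251 m and linear speed of each of mallet, snips, bottle below 0.02 m/s); the robot touches nothing.
It fails at once if the crank is forced (its spring twisted by more than 0.35 rad, about 23 N at the grip) (angle between the x axis of crank and the x axis of screw, either way round above 0.35 rad).
It fails at once if the upper roll is wound up far too high (more than two and a half turns) (z of upper_roll in the frame of lower_roll above 0.00625 m).
It fails at once if the mallet, the snips or the bottle is moved by more than 20 mm (distance of any of mallet, snips, bottle from where it was at the start of the episode above 0.02 m).
It also fails if it takes over 66 s, if anything falls off the work surface, if the arm or the gripper's body presses on something with over 40 N, if the wrist force passes 120 N, or if a joint passes its speed limit or range.

### The arm

A 6-joint arm with a two-finger parallel gripper is mounted at the origin on the work surface. World frame = base frame: x ahead of the robot, y to its left, z up, the work surface at z = 0. Lengths are in m, angles in rad, forces in N, time in s.
With the tool pointing down it reaches from about 0.25 to 0.725 m from the base axis. Payload 4 kg.
Tool frame: the origin (TCP) lies at the very end of the fingers, on their centre line; the grasp point (between the pads) lies 19 mm behind it; z points along the fingers, y is the line along which they close (so a half turn about z gives the same grasp; the last joint's range is limited). The gripper opens to 85 mm and grips with 20 to 120 N. Pads are 22 mm wide; open, the fingers measure 114 mm over their backs; the gripper's body (76 mm by 85 mm) begins 54 mm behind the grasp point. The pads swing forward as they close: fully open they stand 13 mm farther back than shut.
Start: joints at [1.246, 0.241, 0.005, 1.335, 0, 1.571], TCP at [0.16, 0.474, 0.231] pointing down, gripper open.
Joint ranges: [-2.72, 2.72], [-1.05, 1.87], [-1.09, 1.28], [-1.99, 2.15], [-1.42, 1.44], [-3.14, 3.14]. Speed limits (rad/s): [2.79, 2.79, 3.14, 3.14, 3.14, 3.14].

### API

Orientations are given as a unit quaternion [x, y, z, w].
In Python, from cell import * gives the robot as it stands.
- The arm moves only by the tool arm_command, never from a script. Its argument "deltas" is a list of rows, each an object with "offset": the shift along the tool's x, y, z in cm, a list of three; "dr": the turn, a rotation vector about the tool's x, y, z in degrees, a list of three; "grip": the finger opening in cm, from 0 to 8.54. A call has 1 to 8 rows; each row is the pose to reach, as a shift and turn from the pose commanded when the call began, along the tool's axes at that moment; what a row does not reach only later rows make up. A row lasts 1/12 s, in which the tool goes at most 41.7 mm and 7.16 degrees, less where a joint would pass 70% of its speed; a pose out of reach is approached as far as the arm can. A call with a gripper value outside its range is refused whole. The fingers move at their own pace and stop on an object; "newtons" is the grip in N (left out, the last holds). Time passes only in rows, so rows that repeat a pose let the fingers close. It gives the time, the measured TCP pose, the force, the opening and the grip force at its end, in the units of the state.
- state(): the state, without advancing time (a new reading comes with each control period).
- read_camera(name): name is "scene" or "top" or "wrist"; returns a dict with "pixels" (384x512x3 uint8, red, green, blue), "depth" (384x512 float32, m along the optical axis (not along the pixel's ray), 0 where there is no reading), "fx", "fy", "cx", "cy" (pixels), "R" (3x3) and "t" (3): a world point X has camera coordinates R X + t; the wrist camera has in their place "hand_eye" (4x4, takes a point from camera to tool coordinates, whose origin is the TCP and whose axes are the flange's). Camera axes: x right, y down, z forward; pixel columns grow to the right and rows downward; lengths in m; the calibration is good to about 2 mm. A picture is of the moment at which its call begins: read the wrist's pose just before it.
- finish_job(): hands the job in; it is judged then, once.
The state is a dict: "time_s": time; "joint_pos": joint angles; "dq": joint speeds; "joint_torque": joint torques, N m; "ee_pos": TCP position; "tool_rot": TCP orientation; "ft_force": force on the tool from outside, world axes, zero at the start; "moment": the same for the moment, N m; "width": finger opening in m; "grip_force": force on a finger pad.
Only numpy, scipy, OpenCV 4.12 (cv2) and the standard library are available. Lean on these libraries where they do the work, as an engineer would, in place of code of your own. Each camera call takes 0.05 s, during which the arm holds its last target. There are 200 camera calls.

## Working session

There is one attempt and no reset: what is moved stays moved. The work goes in short steps, Python scripts to look and compute and a tool call to move; the robot and the scene stay as the last step left them, time stands still between calls to the robot, and variables do not carry over. Pictures are saved under pics/ and viewed, at most 10 in all, crops included, and the job is handed in when it is done.

Besides the shell and the picture viewer there is one more tool, called in YAML: its name, and indented under it one key for each argument. arm_command: Moves the arm, as the interface text tells. Its arguments: {"type":"object","properties":{"deltas":{"type":"array","items":{"type":"object","properties":{"offset":{"type":"array","items":{"type":"number"}},"dr":{"type":"array","items":{"type":"number"}},"grip":{"type":"number"}}}},"newtons":{"type":"number"}},"required":["deltas"]}

```bash
ls; mkdir -p pics
python3 - <<'E'
from cell import *
import cv2,numpy as np
s=state();print({k:np.round(v,4).tolist() for k,v in s.items()})
a=[]
for n in("scene","top"):
    c=read_camera(n);np.savez(n,**c);a.append(c["pixels"][:,:,::-1])
    print(n,c["fx"],c["cx"],c["cy"],np.round(c["R"],3).tolist(),np.round(c["t"],3))
cv2.imwrite("pics/a.png",a[0]);cv2.imwrite("pics/b.png",a[1])
E
```

```text
pics
{'time_s': 0.0, 'joint_pos': [1.246, 0.2414, 0.0037, 1.3352, -0.0, 1.5708], 'dq': [-0.0006, -0.0006, 0.0012, -0.0003, 0.0011, 0.0009], 'joint_torque': [0.0012, -37.2314, 25.2409, 0.017, 0.0001, -0.0], 'ee_pos': [0.1593, 0.4733, 0.2304], 'tool_rot': [0.1617, 0.9868, -0.001, -0.0002], 'ft_force': [0.6273, 0.5465, -0.3241], 'moment': [0.0676, 0.0506, 0.0047], 'grip_force': 0.0, 'width': 0.0854}
scene 409.6129694996442 251.49853877225686 185.69327565364557 [[-0.284, 0.959, 0.013], [0.787, 0.241, -0.568], [-0.548, -0.151, -0.823]] [ 0.136 -0.309  1.746]
top 415.0084612829387 252.61196677238925 186.58803455369016 [[0.019, -0.999, 0.028], [-0.995, -0.021, -0.094], [0.094, -0.026, -0.995]] [-0.035  0.557  1.403]
```

View pics/a.png

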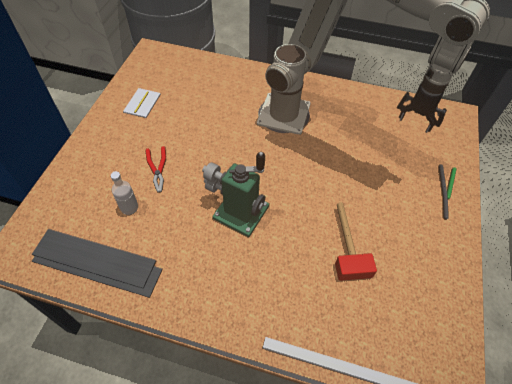

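View pics/b.png

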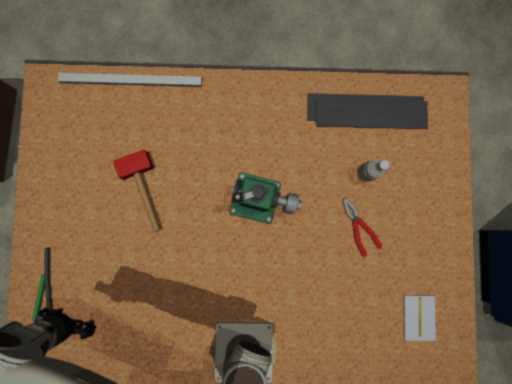

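The scene view shows the machine at about (240,195) with the black grip at (261,161). In the top view the hub is near (257,192) and the grip near (238,190). Next I'll use depth to locate the dark grip and the hub.

```bash
cat > h.py <<'E'
import numpy as np
def pts(c,T=None):
    d=c["depth"].astype(float);v,u=np.mgrid[:d.shape[0],:d.shape[1]]
    P=np.stack([(u-c["cx"])*d/c["fx"],(v-c["cy"])*d/c["fy"],d],-1)
    return (P@T[:3,:3].T+T[:3,3]) if T is not None else (P-c["t"])@c["R"]
E
python3 - <<'E'
from h import *
import cv2
for n,(u0,u1,v0,v1) in dict(scene=(195,285,140,240),top=(220,310,160,230)).items():
    c=dict(np.load(n+".npz"));P=pts(c);im=c["pixels"]
    m=np.zeros(im.shape[:2],bool);m[v0:v1,u0:u1]=1
    z=P[...,2];hsv=cv2.cvtColor(im,cv2.COLOR_RGB2HSV)
    for nm,k in dict(knob=m&(z>.272)&(z<.34),knobtop=m&(z>.318)&(z<.34),arm=m&(z>.25)&(z<.268),ctop=m&(z>.21)&(z<.228),base=m&(z>.015)&(z<.03)&(hsv[...,1]>80)&(hsv[...,0]>35)).items():
        Q=P[k]
        if len(Q):print(n,nm,len(Q),Q.mean(0).round(4),Q.min(0).round(3),Q.max(0).round(3))
        if nm=="base" and len(Q)>50: print(cv2.minAreaRect((Q[:,:2]*1000).astype(np.float32)))
    cv2.imwrite(f"pics/c_{n}.png",cv2.resize(im[v0:v1,u0:u1,::-1],None,fx=6,fy=6,interpolation=cv2.INTER_CUBIC))
E
```

```text
scene knob 140 [0.5091 0.0308 0.3082] [0.492 0.017 0.272] [0.518 0.043 0.336]
scene knobtop 57 [0.506  0.03   0.3263] [0.492 0.017 0.319] [0.516 0.041 0.336]
scene arm 208 [ 0.5198 -0.011   0.2597] [ 0.501 -0.057  0.25 ] [0.542 0.041 0.267]
scene ctop 450 [ 0.5341 -0.0226  0.2193] [ 0.475 -0.082  0.21 ] [0.57  0.028 0.228]
scene base 61 [ 0.5814 -0.0292  0.0225] [ 0.476 -0.11   0.017] [0.605 0.056 0.029]
((527.2904052734375, -27.59477996826172), (144.22349548339844, 133.72398376464844), 78.49818420410156)
top knob 80 [0.5002 0.0243 0.3237] [ 0.488 -0.025  0.273] [0.516 0.037 0.337]
top knobtop 74 [0.5007 0.0252 0.3262] [0.489 0.012 0.319] [0.514 0.037 0.337]
top arm 216 [ 0.5169 -0.0229  0.261 ] [ 0.49  -0.063  0.25 ] [0.538 0.035 0.267]
top ctop 564 [ 0.5204 -0.0368  0.2201] [ 0.474 -0.087  0.21 ] [0.568 0.018 0.227]
top base 497 [ 0.4947 -0.027   0.0232] [ 0.437 -0.112  0.015] [0.601 0.052 0.03 ]
((520.0647583007812, -32.7437744140625), (142.19094848632812, 143.73243713378906), 76.28910064697266)
```

View pics/c_top.png

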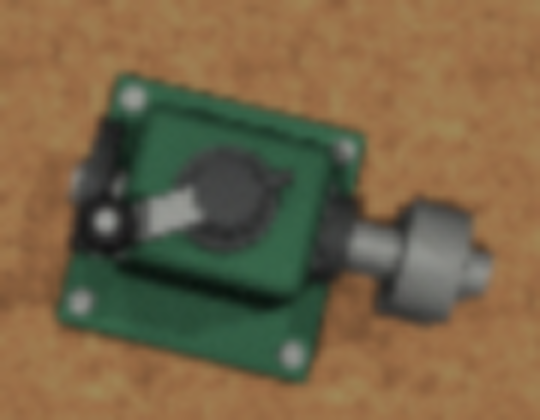

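```bash
cat >> h.py <<'E'
def ray(c,u,v,z):
    d=c["R"].T@np.array([(u-c["cx"])/c["fx"],(v-c["cy"])/c["fy"],1]);o=-c["R"].T@c["t"]
    return o+d*(z-o[2])/d[2]
E
python3 - <<'E'
from h import *
from scipy.spatial.transform import Rotation as Ro
from cell import *
t=dict(np.load("top.npz"));s=dict(np.load("scene.npz"))
k=ray(t,237.3,196.1,.325);print("knob",k,"hub",ray(t,258.5,191.2,.264))
print("knob scene",ray(s,261,154,.325),ray(s,261,161,.297))
st=state();R=Ro.from_quat(st["tool_rot"]).as_matrix()
print(R.round(3));print("cm to above knob, z .36",100*R.T@(np.r_[k[:2],.36]-st["ee_pos"]))
E
```

```text
knob [0.50258845 0.02491016 0.325     ] hub [ 0.52223505 -0.03489535  0.264     ]
knob scene [0.49911265 0.03064347 0.325     ] [0.5027898  0.03262122 0.297     ]
[[-0.948  0.319 -0.001]
 [ 0.319  0.948 -0.002]
 [ 0.    -0.002 -1.   ]]
cm to above knob, z .36 [-46.83692831 -31.56889336 -12.89134399]
```

arm_command:
  deltas:
    - {"offset": [0,0,-4],"dr": [0,0,0],"grip": 8.5}
    - {"offset": [-1,-1,-8],"dr": [0,0,0],"grip": 8.5}
    - {"offset": [-3,-2.5,-12],"dr": [0,0,0],"grip": 8.5}
    - {"offset": [-6,-4.5,-14.5],"dr": [0,0,0],"grip": 8.5}
    - {"offset": [-9.2,-6.5,-14.5],"dr": [0,0,0],"grip": 8.5}
    - {"offset": [-12.4,-8.6,-14.5],"dr": [0,0,0],"grip": 8.5}
    - {"offset": [-15.6,-10.7,-14.5],"dr": [0,0,0],"grip": 8.5}
    - {"offset": [-18.8,-12.8,-14.5],"dr": [0,0,0],"grip": 8.5}
  newtons: 60

```text
time_s: 0.77
ee_pos: [0.2975, 0.2909, 0.3763]
tool_rot: [0.161, 0.987, 0.0, 0.0]
ft_force: [1.1, 0.1, 0.1]
width: 0.085
grip_force: 0.0
```

arm_command:
  deltas:
    - {"offset": [-3.2,-2.1,0],"dr": [0,0,0],"grip": 8.5}
    - {"offset": [-6.4,-4.2,0],"dr": [0,0,0],"grip": 8.5}
    - {"offset": [-9.6,-6.3,0],"dr": [0,0,0],"grip": 8.5}
    - {"offset": [-12.8,-8.5,0],"dr": [0,0,0],"grip": 8.5}
    - {"offset": [-16,-10.7,0],"dr": [0,0,0],"grip": 8.5}
    - {"offset": [-19.2,-12.9,0],"dr": [0,0,0],"grip": 8.5}
    - {"offset": [-22.4,-15,0],"dr": [0,0,0],"grip": 8.5}
    - {"offset": [-25,-17,0],"dr": [0,0,0],"grip": 8.5}

```text
time_s: 1.43
ee_pos: [0.4807, 0.0494, 0.3756]
tool_rot: [0.162, 0.987, -0.0, -0.0]
ft_force: [0.6, 0.9, 0.0]
width: 0.0852
grip_force: 0.0
```

Run:
```python
from h import *
from scipy.spatial.transform import Rotation as Ro
from cell import *
import cv2
st=state();R=Ro.from_quat(st["tool_rot"]).as_matrix();print(st["ee_pos"],st["tool_rot"],st["ft_force"],st["joint_pos"])
c=read_camera("wrist");P=pts(c,np.array(c["hand_eye"]))@R.T+st["ee_pos"]
ok=c["depth"]>0
for nm,a,b in(("knobtop",.318,.335),("knob",.275,.335),("arm",.25,.27)):
    k=ok&(P[...,2]>a)&(P[...,2]<b)&(abs(P[...,0]-.51)<.08)&(abs(P[...,1])<.08)
    if k.sum():Q=P[k];v,u=np.nonzero(k);print(nm,k.sum(),Q.mean(0).round(4),Q.min(0).round(3),Q.max(0).round(3),u.mean(),v.mean())
cv2.imwrite("pics/w.png",c["pixels"][:,:,::-1])
```

```text
[0.48066175 0.04944438 0.37563483] [ 1.62282002e-01  9.86744332e-01 -2.04198816e-04 -3.64649841e-04] [0.63677779 0.93730378 0.00701053] [ 1.02634020e-01  1.95997801e-01  3.19046926e-01  1.69465639e+00
 -2.02614681e-04  4.28639876e-01]
knobtop 1198 [0.4972 0.0293 0.3253] [0.486 0.016 0.318] [0.511 0.041 0.333] 232.02170283806345 251.14023372287144
knob 1962 [0.4945 0.0306 0.3154] [0.486 0.015 0.275] [0.511 0.041 0.333] 233.36748216106014 240.89041794087666
arm 2254 [ 0.5117 -0.0154  0.2599] [ 0.487 -0.06   0.25 ] [0.537 0.041 0.27 ] 193.51774622892634 243.76752440106478
```

View pics/w.png

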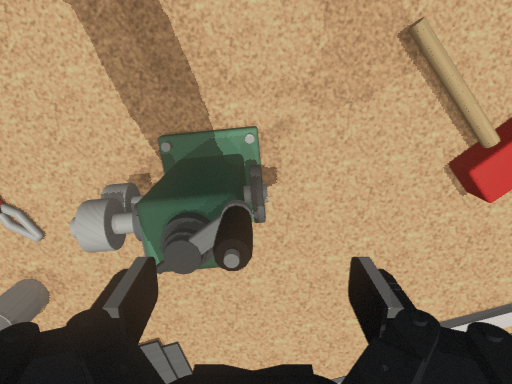

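The wrist view shows the grip's top at (232,256) and the hub disc at (185,248), clear of both fingers.

Run:
```python
from h import *
from scipy.spatial.transform import Rotation as Ro
from cell import *
st=state();R=Ro.from_quat(st["tool_rot"]).as_matrix()
c=read_camera("wrist");H=np.array(c["hand_eye"])
print(st["ee_pos"],st["ft_force"])
def wr(u,v,z):
    d=R@H[:3,:3]@np.array([(u-c["cx"])/c["fx"],(v-c["cy"])/c["fy"],1]);o=R@H[:3,3]+st["ee_pos"];return o+d*(z-o[2])/d[2]
k=wr(232,256,.325);print(k,wr(185,249,.266))
for g in ([.499,.0275],):print(100*R.T@(np.r_[g,.278]-st["ee_pos"]))
```

```text
[0.48316982 0.04534733 0.37468933] [ 2.24415867 -1.61546752  0.0881696 ]
[0.50262944 0.02384891 0.325     ] [ 0.51317789 -0.02585592  0.266     ]
[-2.06407192 -1.13504043  9.67629972]
```

arm_command:
  deltas:
    - {"offset": [-1,-0.5,0],"dr": [0,0,0],"grip": 8.5}
    - {"offset": [-2,-1.2,0],"dr": [0,0,0],"grip": 8.5}
    - {"offset": [-2,-1.2,0],"dr": [0,0,0],"grip": 8.5}
    - {"offset": [-2,-1.2,0],"dr": [0,0,0],"grip": 8.5}
    - {"offset": [-2,-1.2,0],"dr": [0,0,0],"grip": 8.5}

```text
time_s: 1.95
ee_pos: [0.4944, 0.0346, 0.3764]
tool_rot: [0.161, 0.987, 0.0, -0.0]
ft_force: [-0.4, 0.1, -0.4]
width: 0.085
grip_force: 0.0
```

Run:
```python
from h import *
from scipy.spatial.transform import Rotation as Ro
from cell import *
st=state();R=Ro.from_quat(st["tool_rot"]).as_matrix()
c=read_camera("wrist");H=np.array(c["hand_eye"]);print(st["ee_pos"],st["ft_force"])
P=pts(c,H)@R.T+st["ee_pos"];ok=(c["depth"]>0)&(abs(P[...,0]-.51)<.08)&(abs(P[...,1])<.08)
import cv2
for nm,a,b in(("knobtop",.32,.335),("arm",.257,.275)):
    k=ok&(P[...,2]>a)&(P[...,2]<b);Q=P[k];print(nm,k.sum(),Q.mean(0).round(4),Q.min(0).round(3),Q.max(0).round(3));print(cv2.minAreaRect((Q[:,:2]*1000).astype(np.float32)))
cv2.imwrite("pics/w2.png",c["pixels"][:,:,::-1])
```

```text
[0.49436954 0.03463514 0.37642608] [-0.36342922  0.12318783 -0.3585638 ]
knobtop 1179 [0.4978 0.0288 0.3257] [0.487 0.015 0.32 ] [0.512 0.041 0.334]
((499.1636047363281, 28.321455001831055), (25.125635147094727, 24.47762680053711), 72.38529205322266)
arm 1959 [ 0.5121 -0.0134  0.2617] [ 0.487 -0.045  0.257] [0.536 0.041 0.275]
((507.4530944824219, -3.2435684204101562), (33.15184783935547, 88.8141860961914), 24.61503791809082)
```

View pics/w2.png

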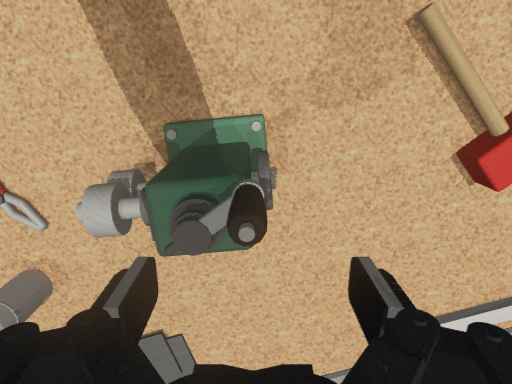

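The grip's top is at (247,232), between the fingers. Its position agrees across views: (0.499, 0.028). Descend and grip.

arm_command:
  deltas:
    - {"offset": [-0.65,-0.5,2],"dr": [0,0,0],"grip": 8.5}
    - {"offset": [-0.65,-0.5,5],"dr": [0,0,0],"grip": 8.5}
    - {"offset": [-0.65,-0.5,8],"dr": [0,0,0],"grip": 8.5}
    - {"offset": [-0.65,-0.5,9.6],"dr": [0,0,0],"grip": 8.5}
    - {"offset": [-0.65,-0.5,9.6],"dr": [0,0,0],"grip": 8.5}
    - {"offset": [-0.65,-0.5,9.6],"dr": [0,0,0],"grip": 8.5}

```text
time_s: 2.5
ee_pos: [0.4985, 0.0277, 0.2802]
tool_rot: [0.161, 0.987, -0.0, -0.001]
ft_force: [0.0, -0.0, 0.5]
width: 0.0847
grip_force: 0.0
```

arm_command:
  deltas:
    - {"offset": [0,0,0],"dr": [0,0,0],"grip": 5}
    - {"offset": [0,0,0],"dr": [0,0,0],"grip": 3.5}
    - {"offset": [0,0,0],"dr": [0,0,0],"grip": 2.8}
    - {"offset": [0,0,0],"dr": [0,0,0],"grip": 2}
    - {"offset": [0,0,0],"dr": [0,0,0],"grip": 2}
    - {"offset": [0,0,0],"dr": [0,0,0],"grip": 2}
    - {"offset": [0,0,0],"dr": [0,0,0],"grip": 2}
    - {"offset": [0,0,0],"dr": [0,0,0],"grip": 2}
  newtons: 60

```text
time_s: 3.17
ee_pos: [0.4999, 0.0276, 0.2812]
tool_rot: [0.162, 0.987, 0.001, 0.001]
ft_force: [1.0, 2.9, 4.6]
width: 0.0259
grip_force: 58.8
```

```bash
cat >> h.py <<'E'
def rows(P0,C,phis,r=.06):
    """P0 commanded xy, C axis, phis deg -> tool offsets cm; returns end commanded"""
    R=np.array([[-.948,.319],[.319,.948]])
    o=[]
    for f in np.radians(phis):
        d=R.T@(np.array(C)+r*np.array([np.cos(f),np.sin(f)])-P0)*100
        o.append((np.round(d*20)/20))
    print([x.tolist() for x in o]); e=P0+R@o[-1]/100;print("end cmd",e.round(5).tolist())
E
python3 - <<'E'
from h import *
from cell import *
st=state();print(st["ee_pos"],st["ft_force"])
C=[.5197,-.0290];rows(np.array([.4999,.0276]),C,[109.3-x for x in(6,16,26,36,46,56)])
E
```

```text
[0.4999127  0.02760221 0.28123086] [0.98903668 2.87382528 4.63867499]
[[-0.5, 0.35], [-1.45, 0.85], [-2.45, 1.15], [-3.5, 1.25], [-4.55, 1.2], [-5.55, 0.95]]
end cmd [0.55554, 0.0189]
```

arm_command:
  deltas:
    - {"offset": [-0.5,0.35,0],"dr": [0,0,0],"grip": 2}
    - {"offset": [-1.45,0.85,0],"dr": [0,0,0],"grip": 2}
    - {"offset": [-2.45,1.15,0],"dr": [0,0,0],"grip": 2}
    - {"offset": [-3.5,1.25,0],"dr": [0,0,0],"grip": 2}
    - {"offset": [-3.5,1.25,0],"dr": [0,0,0],"grip": 2}
    - {"offset": [-3.5,1.25,0],"dr": [0,0,0],"grip": 2}

```text
time_s: 3.67
ee_pos: [0.5374, 0.0291, 0.2813]
tool_rot: [0.161, 0.987, 0.001, 0.001]
ft_force: [-0.2, 5.1, 6.9]
width: 0.0256
grip_force: 59.2
```

Run:
```python
from cell import *
st=state();print(st["ee_pos"],st["ft_force"],st["moment"],st["width"],st["tool_rot"])
```

```text
[0.53737618 0.02907196 0.28129046] [-0.15028978  5.12701102  6.92242459] [0.93456863 0.16256698 0.03588694] 0.02558617712121674 [1.61287207e-01 9.86906236e-01 1.43042973e-03 6.86947419e-04]
```

Run:
```python
from h import *
rows(np.array([.5371,.0283]),[.5197,-.0280],[64,55,46,36,26,16,9,9],.0595)
```

```text
[[-0.9, 0.0], [-1.85, -0.2], [-2.7, -0.5], [-3.6, -1.05], [-4.4, -1.7], [-5.05, -2.5], [-5.4, -3.15], [-5.4, -3.15]]
end cmd [0.57824, -0.01879]
```

arm_command:
  deltas:
    - {"offset": [-0.9,0,-0.05],"dr": [0,0,0],"grip": 2}
    - {"offset": [-1.85,-0.2,-0.1],"dr": [0,0,0],"grip": 2}
    - {"offset": [-2.7,-0.5,-0.1],"dr": [0,0,0],"grip": 2}
    - {"offset": [-3.6,-1.05,-0.1],"dr": [0,0,0],"grip": 2}
    - {"offset": [-4.4,-1.7,-0.1],"dr": [0,0,0],"grip": 2}
    - {"offset": [-5.05,-2.5,-0.1],"dr": [0,0,0],"grip": 2}
    - {"offset": [-5.4,-3.15,-0.1],"dr": [0,0,0],"grip": 2}
    - {"offset": [-5.4,-3.15,-0.1],"dr": [0,0,0],"grip": 2}

```text
time_s: 4.33
ee_pos: [0.5801, -0.0192, 0.2816]
tool_rot: [0.162, 0.987, 0.001, 0.002]
ft_force: [5.3, 3.7, 3.6]
width: 0.0254
grip_force: 59.0
```

```bash
cat > c.py <<'E'
from cell import *
import numpy as np,sys
C=np.array([float(sys.argv[1]),float(sys.argv[2])])
st=state();p=np.array(st["ee_pos"]);d=p[:2]-C;f=np.arctan2(d[1],d[0]);F=np.array(st["ft_force"])
n=d/np.hypot(*d)
print("p",p.round(4),"phi",np.degrees(f).round(2),"r",np.hypot(*d).round(4),"Frad",(F[:2]@n).round(2),"Fccw",(F[:2]@[-n[1],n[0]]).round(2),"F",F.round(1),st["time_s"])
E
python3 c.py .5197 -.0280
```

```text
p [ 0.5801 -0.0192  0.2816] phi 8.28 r 0.0611 Frad 5.82 Fccw 2.88 F [5.3 3.7 3.6] 4.3333
```

```bash
cat >> h.py <<'E'
def chain(P,C,segs):
    R=np.array([[-.948,.319],[.319,.948]]);P=np.array(P)
    for s in segs:
        o=[]
        for f in np.radians(s):o.append(np.round(R.T@(np.array(C)+.06*np.array([np.cos(f),np.sin(f)])-P)*2000)/20)
        P=P+R@o[-1]/100;print(s[-1],[x.tolist() for x in o],P.round(5).tolist())
E
python3 - <<'E'
from h import *
chain([.57824,-.01879],[.5209,-.0286],[[a+10,a+5,a] for a in range(-5,-200,-15)])
E
```

```text
-5 [[-0.4, -0.35], [-0.55, -0.85], [-0.7, -1.35]] [0.58057, -0.03382]
-20 [[-0.1, -0.5], [-0.15, -1.05], [-0.2, -1.55]] [0.57752, -0.04915]
-35 [[0.05, -0.55], [0.15, -1.05], [0.25, -1.55]] [0.57021, -0.06305]
-50 [[0.2, -0.5], [0.4, -1.0], [0.65, -1.45]] [0.55942, -0.07472]
-65 [[0.3, -0.4], [0.6, -0.85], [1.0, -1.2]] [0.54611, -0.08291]
-80 [[0.4, -0.35], [0.8, -0.65], [1.25, -0.95]] [0.53123, -0.08793]
-95 [[0.45, -0.2], [0.95, -0.4], [1.45, -0.55]] [0.51573, -0.08852]
-110 [[0.5, -0.1], [1.05, -0.15], [1.55, -0.15]] [0.50056, -0.08499]
-125 [[0.55, 0.05], [1.05, 0.1], [1.55, 0.25]] [0.48666, -0.07768]
-140 [[0.5, 0.15], [1.0, 0.35], [1.45, 0.6]] [0.47483, -0.06736]
-155 [[0.45, 0.3], [0.85, 0.65], [1.2, 1.0]] [0.46664, -0.05406]
-170 [[0.35, 0.4], [0.65, 0.8], [0.95, 1.25]] [0.46162, -0.03918]
-185 [[0.2, 0.5], [0.4, 1.0], [0.55, 1.5]] [0.4612, -0.0232]
```

arm_command:
  deltas:
    - {"offset": [-0.4,-0.35,0],"dr": [0,0,0],"grip": 2}
    - {"offset": [-0.55,-0.85,0],"dr": [0,0,0],"grip": 2}
    - {"offset": [-0.7,-1.35,0],"dr": [0,0,0],"grip": 2}
    - {"offset": [-0.7,-1.35,0],"dr": [0,0,0],"grip": 2}
    - {"offset": [-0.7,-1.35,0],"dr": [0,0,0],"grip": 2}

```text
time_s: 4.75
ee_pos: [0.5808, -0.034, 0.2815]
tool_rot: [0.162, 0.987, 0.001, 0.001]
ft_force: [3.3, 2.5, 2.7]
width: 0.0255
grip_force: 59.3
```

arm_command:
  deltas:
    - {"offset": [-0.1,-0.5,0],"dr": [0,0,0],"grip": 2}
    - {"offset": [-0.15,-1.05,0],"dr": [0,0,0],"grip": 2}
    - {"offset": [-0.2,-1.55,0],"dr": [0,0,0],"grip": 2}
    - {"offset": [-0.2,-1.55,0],"dr": [0,0,0],"grip": 2}
    - {"offset": [-0.2,-1.55,0],"dr": [0,0,0],"grip": 2}

```text
time_s: 5.17
ee_pos: [0.5773, -0.0496, 0.2814]
tool_rot: [0.162, 0.987, 0.0, 0.0]
ft_force: [3.8, 2.2, 2.1]
width: 0.0256
grip_force: 59.3
```

arm_command:
  deltas:
    - {"offset": [0.05,-0.55,0],"dr": [0,0,0],"grip": 2}
    - {"offset": [0.15,-1.05,0],"dr": [0,0,0],"grip": 2}
    - {"offset": [0.25,-1.55,0],"dr": [0,0,0],"grip": 2}
    - {"offset": [0.25,-1.55,0],"dr": [0,0,0],"grip": 2}
    - {"offset": [0.25,-1.55,0],"dr": [0,0,0],"grip": 2}

```text
time_s: 5.58
ee_pos: [0.5698, -0.0637, 0.2814]
tool_rot: [0.162, 0.987, -0.0, 0.0]
ft_force: [3.6, 0.6, 3.1]
width: 0.0256
grip_force: 59.3
```

arm_command:
  deltas:
    - {"offset": [0.2,-0.5,0],"dr": [0,0,0],"grip": 2}
    - {"offset": [0.4,-1.0,0],"dr": [0,0,0],"grip": 2}
    - {"offset": [0.65,-1.45,0],"dr": [0,0,0],"grip": 2}
    - {"offset": [0.65,-1.45,0],"dr": [0,0,0],"grip": 2}
    - {"offset": [0.65,-1.45,0],"dr": [0,0,0],"grip": 2}

```text
time_s: 6.0
ee_pos: [0.5588, -0.0753, 0.2814]
tool_rot: [0.162, 0.987, -0.0, 0.0]
ft_force: [3.6, 2.2, 2.9]
width: 0.0259
grip_force: 59.3
```

arm_command:
  deltas:
    - {"offset": [0.3,-0.4,0],"dr": [0,0,0],"grip": 2}
    - {"offset": [0.6,-0.85,0],"dr": [0,0,0],"grip": 2}
    - {"offset": [1.0,-1.2,0],"dr": [0,0,0],"grip": 2}
    - {"offset": [1.0,-1.2,0],"dr": [0,0,0],"grip": 2}
    - {"offset": [1.0,-1.2,0],"dr": [0,0,0],"grip": 2}

```text
time_s: 6.42
ee_pos: [0.5454, -0.0835, 0.2814]
tool_rot: [0.162, 0.987, -0.0, 0.0]
ft_force: [3.7, 1.0, 2.6]
width: 0.0258
grip_force: 59.3
```

arm_command:
  deltas:
    - {"offset": [0.4,-0.35,0],"dr": [0,0,0],"grip": 2}
    - {"offset": [0.8,-0.65,0],"dr": [0,0,0],"grip": 2}
    - {"offset": [1.25,-0.95,0],"dr": [0,0,0],"grip": 2}
    - {"offset": [1.25,-0.95,0],"dr": [0,0,0],"grip": 2}
    - {"offset": [1.25,-0.95,0],"dr": [0,0,0],"grip": 2}

```text
time_s: 6.83
ee_pos: [0.5305, -0.0881, 0.2813]
tool_rot: [0.162, 0.987, 0.0, -0.0]
ft_force: [3.0, 2.8, 3.3]
width: 0.0254
grip_force: 59.4
```

arm_command:
  deltas:
    - {"offset": [0.45,-0.2,0],"dr": [0,0,0],"grip": 2}
    - {"offset": [0.95,-0.4,0],"dr": [0,0,0],"grip": 2}
    - {"offset": [1.45,-0.55,0],"dr": [0,0,0],"grip": 2}
    - {"offset": [1.45,-0.55,0],"dr": [0,0,0],"grip": 2}
    - {"offset": [1.45,-0.55,0],"dr": [0,0,0],"grip": 2}

```text
time_s: 7.25
ee_pos: [0.5152, -0.0885, 0.2812]
tool_rot: [0.162, 0.987, 0.0, -0.0]
ft_force: [3.5, 4.2, 2.9]
width: 0.0254
grip_force: 59.3
```

arm_command:
  deltas:
    - {"offset": [0.5,-0.1,0],"dr": [0,0,0],"grip": 2}
    - {"offset": [1.05,-0.15,0],"dr": [0,0,0],"grip": 2}
    - {"offset": [1.55,-0.15,0],"dr": [0,0,0],"grip": 2}
    - {"offset": [1.55,-0.15,0],"dr": [0,0,0],"grip": 2}
    - {"offset": [1.55,-0.15,0],"dr": [0,0,0],"grip": 2}

```text
time_s: 7.67
ee_pos: [0.5004, -0.0852, 0.2813]
tool_rot: [0.162, 0.987, 0.0, 0.0]
ft_force: [4.2, 2.9, 1.8]
width: 0.0257
grip_force: 59.3
```

arm_command:
  deltas:
    - {"offset": [0.55,0.05,0],"dr": [0,0,0],"grip": 2}
    - {"offset": [1.05,0.1,0],"dr": [0,0,0],"grip": 2}
    - {"offset": [1.55,0.25,0],"dr": [0,0,0],"grip": 2}
    - {"offset": [1.55,0.25,0],"dr": [0,0,0],"grip": 2}
    - {"offset": [1.55,0.25,0],"dr": [0,0,0],"grip": 2}

```text
time_s: 8.08
ee_pos: [0.4868, -0.0782, 0.2813]
tool_rot: [0.162, 0.987, -0.0, 0.001]
ft_force: [5.1, 1.9, 0.7]
width: 0.0255
grip_force: 59.2
```

arm_command:
  deltas:
    - {"offset": [0.5,0.15,0],"dr": [0,0,0],"grip": 2}
    - {"offset": [1.0,0.35,0],"dr": [0,0,0],"grip": 2}
    - {"offset": [1.45,0.6,0],"dr": [0,0,0],"grip": 2}
    - {"offset": [1.45,0.6,0],"dr": [0,0,0],"grip": 2}
    - {"offset": [1.45,0.6,0],"dr": [0,0,0],"grip": 2}

```text
time_s: 8.5
ee_pos: [0.4755, -0.0681, 0.2812]
tool_rot: [0.162, 0.987, -0.0, 0.001]
ft_force: [6.9, 1.1, 0.2]
width: 0.0258
grip_force: 59.2
```

arm_command:
  deltas:
    - {"offset": [0.4,0.3,0],"dr": [0,0,0],"grip": 2}
    - {"offset": [0.8,0.65,0],"dr": [0,0,0],"grip": 2}
    - {"offset": [1.15,1.0,0],"dr": [0,0,0],"grip": 2}
    - {"offset": [1.15,1.0,0],"dr": [0,0,0],"grip": 2}
    - {"offset": [1.15,1.0,0],"dr": [0,0,0],"grip": 2}

```text
time_s: 8.92
ee_pos: [0.468, -0.0572, 0.2813]
tool_rot: [0.162, 0.987, -0.003, 0.002]
ft_force: [7.4, -5.0, -0.5]
width: 0.0255
grip_force: 59.3
```

```bash
python3 c.py .5209 -.0286
```

```text
p [ 0.468  -0.0572  0.2813] phi -151.63 r 0.0601 Frad -4.18 Fccw 7.9 F [ 7.4 -5.  -0.5] 8.9167
```

Run:
```python
from h import *
chain([.46712,-.05421],[.5209,-.0286],[[-158,-160,-162]])
```

```text
-162 [[0.3, 0.25], [0.4, 0.4], [0.55, 0.55]] [0.46366, -0.04724]
```

arm_command:
  deltas:
    - {"offset": [0.3,0.25,0],"dr": [0,0,0],"grip": 2}
    - {"offset": [0.4,0.4,0],"dr": [0,0,0],"grip": 2}
    - {"offset": [0.55,0.55,0],"dr": [0,0,0],"grip": 2}
    - {"offset": [0.55,0.55,0],"dr": [0,0,0],"grip": 2}
    - {"offset": [0.55,0.55,0],"dr": [0,0,0],"grip": 2}

```text
time_s: 9.33
ee_pos: [0.4656, -0.0522, 0.2814]
tool_rot: [0.163, 0.987, -0.005, 0.003]
ft_force: [9.3, -10.4, -2.2]
width: 0.0257
grip_force: 59.1
```

```bash
python3 c.py .5209 -.0286
```

```text
p [ 0.4656 -0.0522  0.2814] phi -156.87 r 0.0601 Frad -4.44 Fccw 13.2 F [  9.3 -10.4  -2.2] 9.3333
```

Met: 13 N, with the hub stalled at about -145.3°. Target for two turns back is the crank at about 577.5°, including friction lead.

Run:
```python
from h import *
chain([.46366,-.04724],[.5215,-.0283],[[round(-162+74.05*k+9.256*j,1) for j in range(1,9)] for k in range(10)])
```

```text
-88.0 [[-0.7, -0.65], [-1.45, -1.3], [-2.3, -1.75], [-3.2, -2.1], [-4.15, -2.3], [-5.1, -2.35], [-6.05, -2.25], [-7.0, -2.0]] [0.52364, -0.08853]
-13.9 [[-0.85, 0.45], [-1.65, 1.0], [-2.35, 1.65], [-2.95, 2.45], [-3.4, 3.3], [-3.7, 4.2], [-3.85, 5.15], [-3.85, 6.15]] [0.57976, -0.04251]
60.1 [[0.15, 0.95], [0.45, 1.85], [0.9, 2.7], [1.5, 3.5], [2.2, 4.15], [3.0, 4.7], [3.85, 5.1], [4.8, 5.35]] [0.55132, 0.02352]
134.2 [[0.95, 0.15], [1.95, 0.1], [2.9, -0.1], [3.8, -0.45], [4.6, -0.95], [5.35, -1.55], [6.0, -2.3], [6.5, -3.1]] [0.47981, 0.01487]
208.2 [[0.4, -0.9], [0.6, -1.85], [0.65, -2.85], [0.6, -3.8], [0.35, -4.75], [-0.05, -5.6], [-0.55, -6.4], [-1.2, -7.15]] [0.46838, -0.05674]
282.3 [[-0.8, -0.6], [-1.65, -1.05], [-2.55, -1.4], [-3.5, -1.6], [-4.45, -1.6], [-5.4, -1.45], [-6.35, -1.2], [-7.2, -0.75]] [0.53424, -0.08682]
356.3 [[-0.8, 0.55], [-1.5, 1.25], [-2.05, 2.0], [-2.5, 2.9], [-2.8, 3.8], [-2.9, 4.75], [-2.9, 5.75], [-2.75, 6.7]] [0.58168, -0.03208]
430.4 [[0.35, 0.9], [0.8, 1.75], [1.4, 2.5], [2.15, 3.15], [2.95, 3.7], [3.8, 4.1], [4.75, 4.35], [5.7, 4.45]] [0.54184, 0.02829]
504.4 [[1.0, -0.1], [1.95, -0.3], [2.85, -0.65], [3.65, -1.15], [4.4, -1.8], [5.0, -2.55], [5.5, -3.35], [5.85, -4.25]] [0.47283, 0.00666]
578.5 [[0.2, -0.95], [0.25, -1.95], [0.15, -2.9], [-0.1, -3.8], [-0.5, -4.7], [-1.05, -5.5], [-1.7, -6.2], [-2.45, -6.8]] [0.47436, -0.06562]
```

arm_command:
  deltas:
    - {"offset": [-0.7,-0.65,0],"dr": [0,0,0],"grip": 2}
    - {"offset": [-1.45,-1.3,0],"dr": [0,0,0],"grip": 2}
    - {"offset": [-2.3,-1.75,0],"dr": [0,0,0],"grip": 2}
    - {"offset": [-3.2,-2.1,0],"dr": [0,0,0],"grip": 2}
    - {"offset": [-4.15,-2.3,0],"dr": [0,0,0],"grip": 2}
    - {"offset": [-5.1,-2.35,0],"dr": [0,0,0],"grip": 2}
    - {"offset": [-6.05,-2.25,0],"dr": [0,0,0],"grip": 2}
    - {"offset": [-7.0,-2.0,0],"dr": [0,0,0],"grip": 2}

```text
time_s: 10.0
ee_pos: [0.5204, -0.0889, 0.2811]
tool_rot: [0.162, 0.987, -0.0, -0.003]
ft_force: [-5.3, 3.6, 5.9]
width: 0.0259
grip_force: 60.4
```

arm_command:
  deltas:
    - {"offset": [-0.85,0.45,0],"dr": [0,0,0],"grip": 2}
    - {"offset": [-1.65,1.0,0],"dr": [0,0,0],"grip": 2}
    - {"offset": [-2.35,1.65,0],"dr": [0,0,0],"grip": 2}
    - {"offset": [-2.95,2.45,0],"dr": [0,0,0],"grip": 2}
    - {"offset": [-3.4,3.3,0],"dr": [0,0,0],"grip": 2}
    - {"offset": [-3.7,4.2,0],"dr": [0,0,0],"grip": 2}
    - {"offset": [-3.85,5.15,0],"dr": [0,0,0],"grip": 2}
    - {"offset": [-3.85,6.15,0],"dr": [0,0,0],"grip": 2}

```text
time_s: 10.67
ee_pos: [0.5785, -0.0463, 0.2813]
tool_rot: [0.163, 0.987, -0.004, -0.001]
ft_force: [-0.1, -6.1, 3.3]
width: 0.0258
grip_force: 60.1
```

```bash
python3 c.py .5215 -.0283
```

```text
p [ 0.5785 -0.0463  0.2813] phi -17.52 r 0.0598 Frad 1.74 Fccw -5.83 F [-0.1 -6.1  3.3] 10.6667
```

arm_command:
  deltas:
    - {"offset": [0.15,0.95,0],"dr": [0,0,0],"grip": 2}
    - {"offset": [0.45,1.85,0],"dr": [0,0,0],"grip": 2}
    - {"offset": [0.9,2.7,0],"dr": [0,0,0],"grip": 2}
    - {"offset": [1.5,3.5,0],"dr": [0,0,0],"grip": 2}
    - {"offset": [2.2,4.15,0],"dr": [0,0,0],"grip": 2}
    - {"offset": [3.0,4.7,0],"dr": [0,0,0],"grip": 2}
    - {"offset": [3.85,5.1,0],"dr": [0,0,0],"grip": 2}
    - {"offset": [4.8,5.35,0],"dr": [0,0,0],"grip": 2}

```text
time_s: 11.33
ee_pos: [0.5526, 0.0223, 0.2815]
tool_rot: [0.162, 0.987, -0.001, 0.002]
ft_force: [6.8, 0.3, 0.9]
width: 0.0256
grip_force: 59.8
```

arm_command:
  deltas:
    - {"offset": [0.95,0.15,0],"dr": [0,0,0],"grip": 2}
    - {"offset": [1.95,0.1,0],"dr": [0,0,0],"grip": 2}
    - {"offset": [2.9,-0.1,0],"dr": [0,0,0],"grip": 2}
    - {"offset": [3.8,-0.45,0],"dr": [0,0,0],"grip": 2}
    - {"offset": [4.6,-0.95,0],"dr": [0,0,0],"grip": 2}
    - {"offset": [5.35,-1.55,0],"dr": [0,0,0],"grip": 2}
    - {"offset": [6.0,-2.3,0],"dr": [0,0,0],"grip": 2}
    - {"offset": [6.5,-3.1,0],"dr": [0,0,0],"grip": 2}

```text
time_s: 12.0
ee_pos: [0.4793, 0.0148, 0.2813]
tool_rot: [0.161, 0.987, 0.0, 0.0]
ft_force: [5.6, 3.0, 1.4]
width: 0.0254
grip_force: 59.9
```

arm_command:
  deltas:
    - {"offset": [0.4,-0.9,0],"dr": [0,0,0],"grip": 2}
    - {"offset": [0.6,-1.85,0],"dr": [0,0,0],"grip": 2}
    - {"offset": [0.65,-2.85,0],"dr": [0,0,0],"grip": 2}
    - {"offset": [0.6,-3.8,0],"dr": [0,0,0],"grip": 2}
    - {"offset": [0.35,-4.75,0],"dr": [0,0,0],"grip": 2}
    - {"offset": [-0.05,-5.6,0],"dr": [0,0,0],"grip": 2}
    - {"offset": [-0.55,-6.4,0],"dr": [0,0,0],"grip": 2}
    - {"offset": [-1.2,-7.15,0],"dr": [0,0,0],"grip": 2}

```text
time_s: 12.67
ee_pos: [0.4673, -0.0561, 0.2811]
tool_rot: [0.161, 0.987, 0.002, -0.001]
ft_force: [3.0, 7.6, 2.2]
width: 0.0253
grip_force: 60.0
```

```bash
python3 c.py .5215 -.0283
```

```text
p [ 0.4673 -0.0561  0.2811] phi -152.83 r 0.0609 Frad -6.17 Fccw -5.35 F [3.  7.6 2.2] 12.6667
```

arm_command:
  deltas:
    - {"offset": [-0.8,-0.6,0],"dr": [0,0,0],"grip": 2}
    - {"offset": [-1.65,-1.05,0],"dr": [0,0,0],"grip": 2}
    - {"offset": [-2.55,-1.4,0],"dr": [0,0,0],"grip": 2}
    - {"offset": [-3.5,-1.6,0],"dr": [0,0,0],"grip": 2}
    - {"offset": [-4.45,-1.6,0],"dr": [0,0,0],"grip": 2}
    - {"offset": [-5.4,-1.45,0],"dr": [0,0,0],"grip": 2}
    - {"offset": [-6.35,-1.2,0],"dr": [0,0,0],"grip": 2}
    - {"offset": [-7.2,-0.75,0],"dr": [0,0,0],"grip": 2}

```text
time_s: 13.33
ee_pos: [0.531, -0.088, 0.2811]
tool_rot: [0.162, 0.987, -0.001, -0.003]
ft_force: [-5.8, 0.2, 5.7]
width: 0.0257
grip_force: 60.4
```

arm_command:
  deltas:
    - {"offset": [-0.8,0.55,0],"dr": [0,0,0],"grip": 2}
    - {"offset": [-1.5,1.25,0],"dr": [0,0,0],"grip": 2}
    - {"offset": [-2.05,2.0,0],"dr": [0,0,0],"grip": 2}
    - {"offset": [-2.5,2.9,0],"dr": [0,0,0],"grip": 2}
    - {"offset": [-2.8,3.8,0],"dr": [0,0,0],"grip": 2}
    - {"offset": [-2.9,4.75,0],"dr": [0,0,0],"grip": 2}
    - {"offset": [-2.9,5.75,0],"dr": [0,0,0],"grip": 2}
    - {"offset": [-2.75,6.7,0],"dr": [0,0,0],"grip": 2}

```text
time_s: 14.0
ee_pos: [0.5807, -0.0357, 0.2813]
tool_rot: [0.163, 0.987, -0.004, -0.0]
ft_force: [0.9, -5.1, 4.8]
width: 0.0255
grip_force: 60.2
```

arm_command:
  deltas:
    - {"offset": [0.35,0.9,0],"dr": [0,0,0],"grip": 2}
    - {"offset": [0.8,1.75,0],"dr": [0,0,0],"grip": 2}
    - {"offset": [1.4,2.5,0],"dr": [0,0,0],"grip": 2}
    - {"offset": [2.15,3.15,0],"dr": [0,0,0],"grip": 2}
    - {"offset": [2.95,3.7,0],"dr": [0,0,0],"grip": 2}
    - {"offset": [3.8,4.1,0],"dr": [0,0,0],"grip": 2}
    - {"offset": [4.75,4.35,0],"dr": [0,0,0],"grip": 2}
    - {"offset": [5.7,4.45,0],"dr": [0,0,0],"grip": 2}

```text
time_s: 14.67
ee_pos: [0.5428, 0.0273, 0.2814]
tool_rot: [0.162, 0.987, -0.001, 0.002]
ft_force: [6.3, 0.4, 1.8]
width: 0.026
grip_force: 60.0
```

arm_command:
  deltas:
    - {"offset": [1.0,-0.1,0],"dr": [0,0,0],"grip": 2}
    - {"offset": [1.95,-0.3,0],"dr": [0,0,0],"grip": 2}
    - {"offset": [2.85,-0.65,0],"dr": [0,0,0],"grip": 2}
    - {"offset": [3.65,-1.15,0],"dr": [0,0,0],"grip": 2}
    - {"offset": [4.4,-1.8,0],"dr": [0,0,0],"grip": 2}
    - {"offset": [5.0,-2.55,0],"dr": [0,0,0],"grip": 2}
    - {"offset": [5.5,-3.35,0],"dr": [0,0,0],"grip": 2}
    - {"offset": [5.85,-4.25,0],"dr": [0,0,0],"grip": 2}

```text
time_s: 15.33
ee_pos: [0.4723, 0.0067, 0.2813]
tool_rot: [0.161, 0.987, 0.001, 0.0]
ft_force: [5.2, 3.4, 1.3]
width: 0.0254
grip_force: 59.9
```

```bash
python3 c.py .5215 -.0283
```

```text
p [0.4723 0.0067 0.2813] phi 144.62 r 0.0604 Frad -2.29 Fccw -5.8 F [5.2 3.4 1.3] 15.3333
```

arm_command:
  deltas:
    - {"offset": [0.2,-0.95,0],"dr": [0,0,0],"grip": 2}
    - {"offset": [0.25,-1.95,0],"dr": [0,0,0],"grip": 2}
    - {"offset": [0.15,-2.9,0],"dr": [0,0,0],"grip": 2}
    - {"offset": [-0.1,-3.8,0],"dr": [0,0,0],"grip": 2}
    - {"offset": [-0.5,-4.7,0],"dr": [0,0,0],"grip": 2}
    - {"offset": [-1.05,-5.5,0],"dr": [0,0,0],"grip": 2}
    - {"offset": [-1.7,-6.2,0],"dr": [0,0,0],"grip": 2}
    - {"offset": [-2.45,-6.8,0],"dr": [0,0,0],"grip": 2}

```text
time_s: 16.0
ee_pos: [0.4729, -0.065, 0.2811]
tool_rot: [0.161, 0.987, 0.002, -0.002]
ft_force: [1.0, 7.8, 3.1]
width: 0.0253
grip_force: 60.2
```

arm_command:
  deltas:
    - {"offset": [0,0,0],"dr": [0,0,0],"grip": 2}
    - {"offset": [0,0,0],"dr": [0,0,0],"grip": 2}
    - {"offset": [0,0,0],"dr": [0,0,0],"grip": 2}

```text
time_s: 16.25
ee_pos: [0.4736, -0.0658, 0.2812]
tool_rot: [0.162, 0.987, 0.0, -0.0]
ft_force: [2.3, 4.5, 2.2]
width: 0.0257
grip_force: 60.1
```

```bash
python3 c.py .5215 -.0283
```

```text
p [ 0.4736 -0.0658  0.2812] phi -141.93 r 0.0608 Frad -4.6 Fccw -2.09 F [2.3 4.5 2.2] 16.25
```

arm_command:
  deltas:
    - {"offset": [0,0,0],"dr": [0,0,0],"grip": 3.5}
    - {"offset": [0,0,0],"dr": [0,0,0],"grip": 6}
    - {"offset": [0,0,0],"dr": [0,0,0],"grip": 7}
    - {"offset": [0,0,0],"dr": [0,0,0],"grip": 7}
    - {"offset": [0,0,-2],"dr": [0,0,0],"grip": 7}
    - {"offset": [0,0,-5],"dr": [0,0,0],"grip": 7}
    - {"offset": [0,0,-8],"dr": [0,0,0],"grip": 7}
    - {"offset": [0,0,-12],"dr": [0,0,0],"grip": 7}

```text
time_s: 16.92
ee_pos: [0.4723, -0.0663, 0.4006]
tool_rot: [0.162, 0.987, -0.001, -0.003]
ft_force: [1.2, -0.1, 0.2]
width: 0.0698
grip_force: 0.0
```

arm_command:
  deltas:
    - {"offset": [2,0,0],"dr": [0,0,0],"grip": 7}
    - {"offset": [4,0,0],"dr": [0,0,0],"grip": 7}
    - {"offset": [6,0,0],"dr": [0,0,0],"grip": 7}
    - {"offset": [6,0,0],"dr": [0,0,0],"grip": 7}
    - {"offset": [6,0,0],"dr": [0,0,0],"grip": 7}
    - {"offset": [6,0,0],"dr": [0,0,0],"grip": 7}

```text
time_s: 17.42
ee_pos: [0.4169, -0.0472, 0.4012]
tool_rot: [0.162, 0.987, -0.0, 0.0]
ft_force: [0.4, 0.4, 0.8]
width: 0.0701
grip_force: 0.0
```

Run:
```python
from h import *
from scipy.spatial.transform import Rotation as Ro
from cell import *
import cv2
st=state();R=Ro.from_quat(st["tool_rot"]).as_matrix()
c=read_camera("wrist");P=pts(c,np.array(c["hand_eye"]))@R.T+st["ee_pos"]
k=(c["depth"]>0)&(P[...,2]>.318)&(P[...,2]<.335)&(abs(P[...,0]-.52)<.09)&(abs(P[...,1]+.03)<.09)
b=cv2.minAreaRect((P[k][:,:2]*1000).astype(np.float32));print(k.sum(),b,np.degrees(np.arctan2(b[0][1]+28.3,b[0][0]-521.5)),st["ee_pos"],st["ft_force"])
cv2.imwrite("pics/end.png",read_camera("scene")["pixels"][:,:,::-1])
```

```text
893 ((470.35223388671875, -64.42876434326172), (25.210613250732422, 24.804397583007812), 70.85336303710938) -144.7641241723424 [ 0.41691442 -0.04721506  0.40124386] [0.39119884 0.37420665 0.79528297]
```

View pics/end.png

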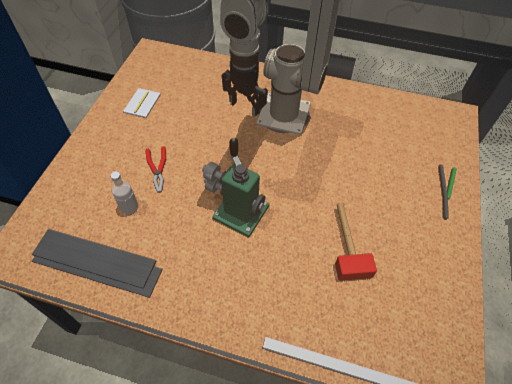

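The released crank rests at -144.8°, against an estimated meeting angle of -145.3°. In the picture the grip is at (234,147), the gripper is well clear of it, and the mallet, snips and bottle haven't moved.

```bash
python3 -c "
from cell import *
print(finish_job())"
```

```text
the job is handed in; nothing more can be done
None
```

I wound the rolls down until they met firmly (about 13 N at the grip), wound the crank back two full turns to within about a degree by my measurement, let go of it, and handed the job in; the mallet, snips and bottle were not moved, and no verdict came back.

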